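Rack the drill attachments in reverse order

ROBOT

A 6-joint arm with a two-finger parallel gripper is mounted at the origin on the work surface. World frame = base frame: x ahead of the robot, y to its left, z up, the work surface at z = 0. Lengths are in mm, angles in rad, forces in N, time in s.
With the tool pointing down it reaches from about 350 to 725 mm from the base axis. Payload 4.3 kg.
Tool frame: the origin (TCP) lies at the very end of the fingers, on their centre line; the grasp point (between the pads) lies behind it (pinch_z is the z of the grasp point in the tool frame, in mm); z points along the fingers, x is the direction in which the jaws open and shut, and the axes are right-handed (so a half turn about z gives the same grasp; the last joint's range is limited). The gripper opens to 85 mm and grips with 20 to 120 N. Pads are 22 mm wide; open, the fingers measure 114 mm over their backs; the gripper's body (76 mm by 85 mm) begins 54 mm behind the grasp point. The pads swing forward as they close: fully open they stand 13 mm farther back than shut.
Start: joints at [1.005, 0.377, 0.081, 1.274, 0, 1.46], TCP at [253.118, 516.334, 205.129] pointing down, gripper open.
Joint ranges: [-2.72, 2.72], [-0.84, 1.66], [-1.02, 1.22], [-1.77, 2.12], [-1.37, 1.28], [-3.14, 3.14]. Speed limits (rad/s): [2.57, 2.57, 3.14, 3.14, 3.14, 3.14].

INTERFACE

Orientations are given as [roll, pitch, yaw] about the fixed x, y, z axes, in that order (R = Rz(yaw) Ry(pitch) Rx(roll)).
In Python, from station import * gives the robot as it stands.
- The arm moves only by the tool servo_tool, never from a script. Its argument "increments" is text: rows parted by semicolons, each of 7 numbers parted by spaces: the opening in per cent of the stroke, from 0 (shut) to 100 (fully open), then the shift along the world's x, y, z in m, then the turn, a rotation vector about the world's x, y, z in rad. In form: hand x y z ax ay az; .... A call has 1 to 12 rows; each row shifts and turns the commanded pose from where the row before left it; what a row does not reach is not made up. A row lasts 1/12 s, in which the tool goes at most 41.7 mm and 7.16 degrees, less where a joint would pass 70% of its speed; a pose out of reach is approached as far as the arm can. A call is refused whole if a number of a shift passes 0.0417 or a number of a turn 0.125, either way. A call with a gripper value outside its range is refused whole. The fingers move at their own pace and stop on an object; "grip_force" is the grip in N (left out, the last holds). Time passes only in rows, so rows that do not move let the fingers close. It gives the time, the measured TCP pose, the force and the opening at its end, in the units of the state.
- get_obs(): the state, without advancing time (a new reading comes with each control period).
- capture(name): name is "side" or "top"; returns the picture (400x640x3 uint8, red, green, blue); there is no depth.
- camera_model(name): a dict with "fx", "fy", "cx", "cy" (pixels), "R" (3x3) and "t" (3): a world point X has camera coordinates R X + t. Camera axes: x right, y down, z forward; pixel columns grow to the right and rows downward; lengths in mm; the calibration is good to about 2 mm. A picture is of the moment at which its call begins. camera_model takes no time and is no camera call.
- close_job(): hands the job in, once; it reports no verdict.
Trained networks look in the newest picture that a camera, given by its name, has taken for a name from the list of things; names that differ only in an ending like _2 or _b are one class to them, and where a whole thing is asked for, a point or a joint stands for the part that bears it (a point fixed in the world has none). Each returns a list of dicts, best first, with "confidence" (0 to 1); they miss things now and then, are a little off and sometimes report something else, mostly with a low value. They report only what shows in the picture. A call takes as long as a camera call. They do not tell look-alikes from the thing itself.
- recognise(camera, query): "box" ([left, top, right, bottom] in pixels, round what is visible of it).
- outline_of(camera, query): "region" (400x640 bool, what is visible of it) and "box" ([left, top, right, bottom] in pixels, round what is visible of it).
The state is a dict: "time_s": time; "q": joint angles; "joint_vel": joint speeds; "joint_torque": joint torques, N m; "ee_pos": TCP position; "tool_rot": TCP orientation; "ft_force": force on the tool from outside, world axes, zero at the start; "wrist_torque": the same for the moment, N m; "grip_width": finger opening in mm.
Only numpy, scipy, OpenCV 4.12 (cv2) and the standard library are available. Lean on these libraries where they do the work, as an engineer would, in place of code of your own. Each camera call takes 0.05 s, during which the arm holds its last target.

TASK

The four drill attachments standing in the wooden carrier belong in the steel rack, in reverse order, so that the colleague across the bench finds them in the usual sequence: the one that stands furthest to the robot's left in the carrier goes into the rightmost compartment of the rack, the next into the one beside it, and so on, until the one furthest right is in the leftmost. Set each one down, without dropping it, upright on the floor of its compartment and about in the middle, and let go of it.

Things in the scene. Friction and masses are not known exactly. Their poses are not given: they have to be found in the camera images.
- hole_saw: hole saw: plain dark steel cylinder, 48 mm across and 36 mm tall, small teeth round its lower edge. Stands head down; from its middle rises a round steel shank, 12 mm thick, ending 80 mm above the underside; grip it there: bare from 43 to 80 mm. 0.1 to 0.3 kg, loose. Starts in a tray of the carrier. Origin: centre of the underside; z up the shank; yaw is meaningless.
- cup_brush: wire cup brush: brass wire skirt that flares to 54 mm at the bottom, under a 41 mm steel cap; the head is 31 mm tall. Stands head down; from its middle rises a round steel shank, 12 mm thick, ending 80 mm above the underside; grip it there: bare from 43 to 80 mm. 0.1 to 0.3 kg, loose. Starts in a tray of the carrier. Origin: centre of the underside; z up the shank; yaw is meaningless.
- flap_wheel: flap wheel: dark brown drum of abrasive leaves, 54 mm across and 26 mm tall, the lowest and broadest head. Stands head down; from its middle rises a round steel shank, 12 mm thick, ending 80 mm above the underside; grip it there: bare from 43 to 80 mm. 0.1 to 0.3 kg, loose. Starts in a tray of the carrier. Origin: centre of the underside; z up the shank; yaw is meaningless.
- sanding_drum: sanding drum: slim head with a reddish-brown abrasive sleeve, 31 mm across and 36 mm tall (19 mm collar up to 41 mm). Stands head down; from its middle rises a round steel shank, 12 mm thick, ending 80 mm above the underside; grip it there: bare from 43 to 80 mm. 0.1 to 0.3 kg, loose. Starts in a tray of the carrier. Origin: centre of the underside; z up the shank; yaw is meaningless.
- carrier: wooden carrier holding the row at the start: fixed board 86 x 350 mm, 12 mm thick, with 45 mm high, 10 mm thick cheeks at both ends and four trays side by side. Left or right of the rack. Origin: centre of the underside; y along the row to the robot's left (turned up to 0.3 rad), z up. Tray centres at x = 0, y = +120, +40, -40, -120 mm.
- rack: steel rack, the destination: fixed, 84 x 324 mm; four equal empty compartments in a row, 76 x 76 mm inside, dark rubber floor 16 mm above the underside, rim and dividers 4 mm thick, 12 mm higher than the floor. Origin: centre of the underside; y along the row to the robot's left (turned up to 0.3 rad), z up. Compartment centres at x = 0, y = +120, +40, -40, -120 mm.
- tray_hole_saw: grey plastic tray in the carrier in which the hole saw stands at the start: 74 x 74 mm, floor 4 mm thick, walls 3 mm thick and 14 mm high. Fixed: it stays behind and marks the place in the row that the hole saw came from. Origin: centre of the underside, 12 mm above the underside of the carrier; axes parallel to those of the carrier.
- tray_cup_brush: grey plastic tray in the carrier in which the cup brush stands at the start: 74 x 74 mm, floor 4 mm thick, walls 3 mm thick and 14 mm high. Fixed: it stays behind and marks the place in the row that the cup brush came from. Origin: centre of the underside, 12 mm above the underside of the carrier; axes parallel to those of the carrier.
- tray_flap_wheel: grey plastic tray in the carrier in which the flap wheel stands at the start: 74 x 74 mm, floor 4 mm thick, walls 3 mm thick and 14 mm high. Fixed: it stays behind and marks the place in the row that the flap wheel came from. Origin: centre of the underside, 12 mm above the underside of the carrier; axes parallel to those of the carrier.
- tray_sanding_drum: grey plastic tray in the carrier in which the sanding drum stands at the start: 74 x 74 mm, floor 4 mm thick, walls 3 mm thick and 14 mm high. Fixed: it stays behind and marks the place in the row that the sanding drum came from. Origin: centre of the underside, 12 mm above the underside of the carrier; axes parallel to those of the carrier.
Not all that is in view belongs to the job. What is shaped like the sanding_drum but green or red is not meant. What is shaped like the hole_saw but purple is not meant.

How it is judged (in metres and radians):
At the end, for the whole second after the job is handed in: Each attachment stands in the rack compartment that mirrors its starting place in the carrier (first from left to first from right, etc.), within 15 mm of its centre along and across the row, on the floor (5 mm), upright (0.12 rad), released and at rest (((y of tray_hole_saw in the frame of carrier between 0.1 and 0.14 m and y of hole_saw in the frame of rack between -0.135 and -0.105 m) or (y of tray_hole_saw in the frame of carrier between 0.02 and 0.06 m and y of hole_saw in the frame of rack between -0.055 and -0.025 m) or (y of tray_hole_saw in the frame of carrier between -0.06 and -0.02 m and y of hole_saw in the frame of rack between 0.025 and 0.055 m) or (y of tray_hole_saw in the frame of carrier between -0.14 and -0.1 m and y of hole_saw in the frame of rack between 0.105 and 0.135 m)) and x of hole_saw in the frame of rack between -0.015 and 0.015 m and z of hole_saw in the frame of rack between 0.011 and 0.021 m and angle between each of hole_saw, cup_brush, flap_wheel, sanding_drum's own z axis and vertical below 0.12 rad and linear speed of each of hole_saw, cup_brush, flap_wheel, sanding_drum below 0.02 m/s and angular speed of each of hole_saw, cup_brush, flap_wheel, sanding_drum below 0.3 rad/s and contact force between the fingers and hole_saw below 0.05 N and ((y of tray_cup_brush in the frame of carrier between 0.1 and 0.14 m and y of cup_brush in the frame of rack between -0.135 and -0.105 m) or (y of tray_cup_brush in the frame of carrier between 0.02 and 0.06 m and y of cup_brush in the frame of rack between -0.055 and -0.025 m) or (y of tray_cup_brush in the frame of carrier between -0.06 and -0.02 m and y of cup_brush in the frame of rack between 0.025 and 0.055 m) or (y of tray_cup_brush in the frame of carrier between -0.14 and -0.1 m and y of cup_brush in the frame of rack between 0.105 and 0.135 m)) and x of cup_brush in the frame of rack between -0.015 and 0.015 m and z of cup_brush in the frame of rack between 0.011 and 0.021 m and contact force between the fingers and cup_brush below 0.05 N and ((y of tray_flap_wheel in the frame of carrier between 0.1 and 0.14 m and y of flap_wheel in the frame of rack between -0.135 and -0.105 m) or (y of tray_flap_wheel in the frame of carrier between 0.02 and 0.06 m and y of flap_wheel in the frame of rack between -0.055 and -0.025 m) or (y of tray_flap_wheel in the frame of carrier between -0.06 and -0.02 m and y of flap_wheel in the frame of rack between 0.025 and 0.055 m) or (y of tray_flap_wheel in the frame of carrier between -0.14 and -0.1 m and y of flap_wheel in the frame of rack between 0.105 and 0.135 m)) and x of flap_wheel in the frame of rack between -0.015 and 0.015 m and z of flap_wheel in the frame of rack between 0.011 and 0.021 m and contact force between the fingers and flap_wheel below 0.05 N and ((y of tray_sanding_drum in the frame of carrier between 0.1 and 0.14 m and y of sanding_drum in the frame of rack between -0.135 and -0.105 m) or (y of tray_sanding_drum in the frame of carrier between 0.02 and 0.06 m and y of sanding_drum in the frame of rack between -0.055 and -0.025 m) or (y of tray_sanding_drum in the frame of carrier between -0.06 and -0.02 m and y of sanding_drum in the frame of rack between 0.025 and 0.055 m) or (y of tray_sanding_drum in the frame of carrier between -0.14 and -0.1 m and y of sanding_drum in the frame of rack between 0.105 and 0.135 m)) and x of sanding_drum in the frame of rack between -0.015 and 0.015 m and z of sanding_drum in the frame of rack between 0.011 and 0.021 m and contact force between the fingers and sanding_drum below 0.05 N); the robot touches nothing.
It fails at once if the hole saw is dropped or thrown (moves faster than 0.7 m/s while no finger holds it, a fall of about 25 mm) (contact force between the fingers and hole_saw below 0.05 N and linear speed of hole_saw above 0.7 m/s).
It fails at once if the cup brush is dropped or thrown (moves faster than 0.7 m/s while no finger holds it, a fall of about 25 mm) (contact force between the fingers and cup_brush below 0.05 N and linear speed of cup_brush above 0.7 m/s).
It fails at once if the flap wheel is dropped or thrown (moves faster than 0.7 m/s while no finger holds it, a fall of about 25 mm) (contact force between the fingers and flap_wheel below 0.05 N and linear speed of flap_wheel above 0.7 m/s).
It fails at once if the sanding drum is dropped or thrown (moves faster than 0.7 m/s while no finger holds it, a fall of about 25 mm) (contact force between the fingers and sanding_drum below 0.05 N and linear speed of sanding_drum above 0.7 m/s).
It also fails if it takes over 102 s, if anything falls off the work surface, if the arm or the gripper's body presses on something with over 40 N, if the wrist force passes 120 N, or if a joint passes its speed limit or range.

## Working session

There is one attempt and no reset: what is moved stays moved. The work goes in short steps, Python scripts to look and compute and a tool call to move; the robot and the scene stay as the last step left them, time stands still between calls to the robot, and variables do not carry over. Pictures are saved under pics/ and viewed, and the job is handed in when it is done.

Besides the shell and the picture viewer there is one more tool, called after ">>>" as name(argument=value, ...) on one line, values as JSON. servo_tool: Moves the arm, as the interface text tells. Its arguments: {"type":"object","properties":{"increments":{"type":"string"},"grip_force":{"type":"number"}},"required":["increments"]}

```bash
mkdir -p pics
python3 - <<'E'
from station import *
import cv2
o=get_obs();print(o)
for n in("top","side"):
    im=capture(n);cv2.imwrite(f"pics/{n}0.png",im[:,:,::-1]);print(n,camera_model(n))
    for q in("hole_saw","cup_brush","flap_wheel","sanding_drum","carrier","rack"):
        print(q,[(r["confidence"],r["box"]) for r in recognise(n,q)])
E
```

```text
{'time_s': 0.0, 'q': array([ 1.00467442e+00,  3.78074514e-01,  7.96119417e-02,  1.27437836e+00,
       -1.85343613e-05,  1.46051627e+00]), 'joint_vel': array([-0.00117499,  0.00329933,  0.00049697,  0.00104317,  0.00122819,
        0.00078684]), 'joint_torque': array([ 1.64458255e-03, -4.63607311e+01,  2.69873464e+01,  2.09694629e-02,
       -1.65947536e-04, -3.13387648e-05]), 'ee_pos': array([252.73335947, 515.69087916, 204.14897358]), 'tool_rot': array([-3.14138605e+00,  2.03422559e-03,  1.11495470e+00]), 'ft_force': array([-0.35593407,  0.53288823, -0.38939339]), 'wrist_torque': array([ 0.01949348, -0.02351118, -0.01467528]), 'grip_width': 85.68010962553055}
top {'fx': 449.7189562062838, 'fy': 449.7189562062838, 'cx': 326.7234508051627, 'cy': 198.19747109236928, 'R': array([[-0.01656212, -0.99956985, -0.02420343],
       [-0.98683746,  0.02023613, -0.16044413],
       [ 0.1608649 ,  0.02122756, -0.98674813]]), 't': array([  12.84581435,  500.64203236, 1208.98812871])}
hole_saw [(0.67, [204.2, 176.4, 232.5, 203.9]), (0.65, [278.0, 215.7, 293.5, 233.6]), (0.54, [265.2, 170.8, 282.0,
[... 421 characters left out ...]
228240590186, 'fy': 372.85228240590186, 'cx': 319.1444852438145, 'cy': 202.4536971032877, 'R': array([[-0.66554917, -0.74597563,  0.02376252],
       [-0.4131764 ,  0.34174222, -0.84409568],
       [ 0.62155415, -0.57160529, -0.53566578]]), 't': array([338.25498584, 258.53520018, 478.93700138])}
hole_saw [(0.93, [279.9, 234.5, 308.3, 281.8]), (0.59, [232.4, 201.6, 256.7, 247.5])]
cup_brush [(0.62, [191.1, 224.2, 225.7, 268.4])]
flap_wheel [(0.69, [259.8, 186.1, 290.5, 226.1])]
sanding_drum [(0.82, [224.8, 263.6, 243.9, 312.7]), (0.71, [151.6, 238.8, 176.2, 286.5]), (0.67, [183.4, 280.2, 204.8, 328.4])]
carrier [(0.65, [119.6, 193.8, 309.3, 315.2])]
rack [(0.71, [313.6, 161.6, 430.9, 226.5])]
```

Run:
```python
import cv2
a=cv2.imread("pics/top0.png")[140:260,180:480]
cv2.imwrite("pics/top0c.png",cv2.resize(a,None,fx=2.66,fy=2.66,interpolation=cv2.INTER_CUBIC))
a=cv2.imread("pics/side0.png")[140:350,100:460]
cv2.imwrite("pics/side0c.png",cv2.resize(a,None,fx=2.2,fy=2.2,interpolation=cv2.INTER_CUBIC))
```

```text
(no output)
```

View pics/top0c.png

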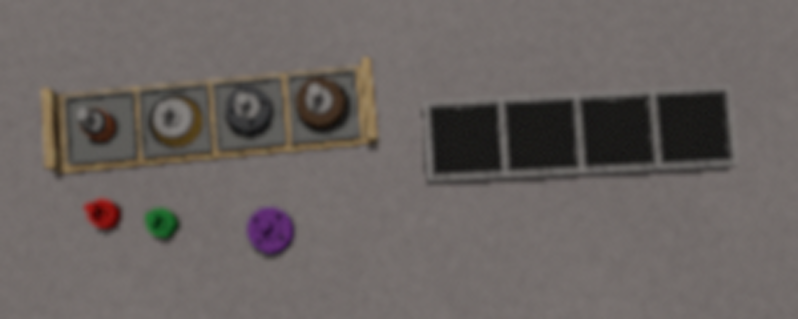

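View pics/side0c.png

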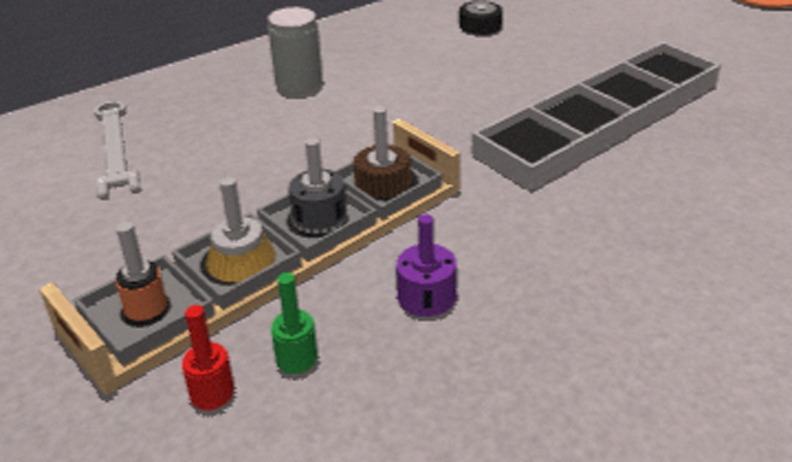

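View pics/top0.png

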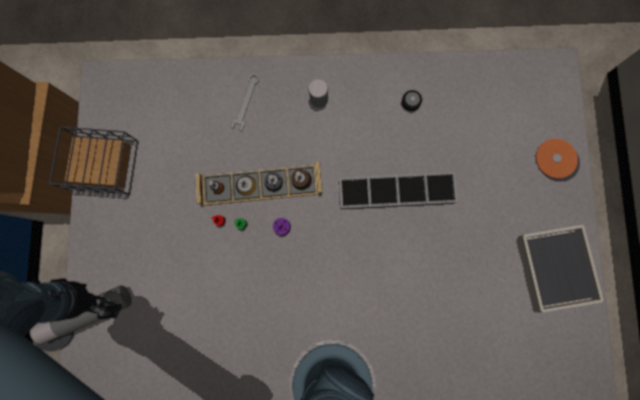

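```bash
cat > h.py <<'E'
from station import *
import numpy as np, cv2
from scipy.optimize import minimize
def proj(n,P):
    c=camera_model(n);p=np.asarray(P,float)@c["R"].T+c["t"]
    return np.c_[c["fx"]*p[:,0]/p[:,2]+c["cx"],c["fy"]*p[:,1]/p[:,2]+c["cy"]]
S=8
def render(n,parts):
    m=np.zeros((400*S//1,640*S//1),np.uint8) if False else np.zeros((400,640),np.uint8)
    for P in parts:
        h=cv2.convexHull(np.round(((proj(n,P))*256)).astype(np.int32))
        cv2.fillConvexPoly(m,h,255,cv2.LINE_AA,8)
    return m/255.
def cyl(x,y,r,z0,z1,r1=None):
    a=np.linspace(0,2*np.pi,32,endpoint=False);r1=r if r1 is None else r1
    return np.r_[np.c_[x+r*np.cos(a),y+r*np.sin(a),0*a+z0],np.c_[x+r1*np.cos(a),y+r1*np.sin(a),0*a+z1]]
def box(x,y,yaw,cx,cy,lx,ly,z0,z1):
    p=np.array([[cx+sx*lx/2,cy+sy*ly/2] for sx in(-1,1) for sy in(-1,1)])
    c,s=np.cos(yaw),np.sin(yaw);p=p@np.array([[c,s],[-s,c]])+[x,y]
    return np.r_[np.c_[p,[z0]*4],np.c_[p,[z1]*4]]
H={"hole_saw":[(24,24,0,36)],"cup_brush":[(27,20.5,0,20),(20.5,20.5,20,31)],"flap_wheel":[(27,27,0,26)],"sanding_drum":[(15.5,15.5,0,36),(9.5,9.5,36,41)]}
def att(k,x,y,z): return [cyl(x,y,a,z+c,z+d,b) for a,b,c,d in H[k]]+[cyl(x,y,6,z,z+80)]
def rackp(x,y,t): return [box(x,y,t,0,0,84,324,0,28)]
def carp(x,y,t): return [box(x,y,t,0,0,86,350,0,12),box(x,y,t,0,170,86,10,0,45),box(x,y,t,0,-170,86,10,0,45),box(x,y,t,0,0,74,314,12,26)]
def fit(f,masks,x0,st):
    def cost(v): return sum(np.abs(render(n,f(*(v*st)))-m).sum()/m.sum() for n,m in masks.items())
    b=None
    for s in(8,3,1):
        v=np.array(x0)/st if b is None else b.x
        sim=np.vstack([v]+[v+s*e for e in np.eye(len(v))])
        b=minimize(cost,v,method="Nelder-Mead",options=dict(initial_simplex=sim,xatol=.02,fatol=1e-5))
    return b.x*st,b.fun/len(masks)
def ground(n,u,v,z):
    c=camera_model(n);d=c["R"].T@[(u-c["cx"])/c["fx"],(v-c["cy"])/c["fy"],1];o=-c["R"].T@c["t"]
    return o+d*(z-o[2])/d[2]
E
cat > m.py <<'E'
from h import *
capture("top");capture("side")
e={"flap_wheel":(300,178),"hole_saw":(273,182),"cup_brush":(247,187),"sanding_drum":(214.5,186)}
one=np.ones(2);three=np.array([1,1,.006])
def pick(n,k,p):
    L=outline_of(n,k)
    best=None
    for r in L:
        b=r["box"];d=np.hypot((b[0]+b[2])/2-p[0],(b[1]+b[3])/2-p[1])
        if best is None or d<best[0]: best=(d,r)
    return None if best is None or best[0]>15 else (best[1]["region"].astype(float),best[1]["confidence"])
for k,p in e.items():
    g=ground("top",*p,45);q=proj("side",[[g[0],g[1],56]])[0]
    M={}
    for n,pp in(("top",p),("side",q)):
        r=pick(n,k,pp)
        if r: M[n]=r[0]
    print(k,g.round(),list(M))
    for s in ([n] for n in M): print("   ",s,*fit(lambda x,y:att(k,x,y,16),{n:M[n] for n in s},g[:2],one))
    if len(M)==2: print("   both",*fit(lambda x,y:att(k,x,y,16),M,g[:2],one))
for k,p,f,z in(("rack",(397,190),rackp,20),("carrier",(260,184),carp,12)):
    g=ground("top",*p,z);q=proj("side",[[g[0],g[1],z]])[0];M={}
    for n,pp in(("top",p),("side",q)):
        r=pick(n,k,pp)
        if r: M[n]=r[0]; cv2.imwrite(f"pics/mask_{k}_{n}.png",r[0]*255)
    print(k,g.round(),{a:int(b.sum()) for a,b in M.items()})
    for s in [[n] for n in M]+[list(M)]:
        print("   ",s,*fit(f,{n:M[n] for n in s},[g[0],g[1],.05],three))
print(get_obs()["time_s"])
E
python3 m.py
```

```text
flap_wheel [559.  77.  45.] ['top', 'side']
    ['top'] [561.3482169   79.40077283] 0.12965458629272142
    ['side'] [562.02304382  78.37789048] 0.18325138104777514
   both [561.12958918  79.07184063] 0.16003460207612458
hole_saw [549. 153.  45.] ['top', 'side']
    ['top'] [577.01257557  29.84948916] 1.0030837560249324
    ['side'] [555.9304518 151.545761 ] 0.17627613028682548
   both [555.55110578 151.82617683] 0.7897320718176333
cup_brush [536. 226.  45.] ['top', 'side']
    ['top'] [544.31914669 233.49628391] 0.10453971419076107
    ['side'] [546.11807325 233.45896514] 0.16092216280451574
   both [544.75519651 233.86928514] 0.136014824214226
sanding_drum [541. 317.  45.] ['top', 'side']
    ['top'] [540.08632518 314.56674223] 0.4233381157340985
    ['side'] [541.29824095 315.42049099] 0.1428987025077093
   both [542.16639319 314.91156132] 0.2869816286747262
rack [ 524. -195.   20.] {'top': 3539}
    ['top'] [ 5.22847197e+02 -1.94076896e+02  3.30832898e-02] 0.06954551246890392
    ['top'] [ 5.22847197e+02 -1.94076896e+02  3.30832898e-02] 0.06954551246890392
carrier [551. 195.  12.
[... 652 characters left out ...]
py", line 26, in cost
    def cost(v): return sum(np.abs(render(n,f(*(v*st)))-m).sum()/m.sum() for n,m in masks.items())
                        ~~~^^^^^^^^^^^^^^^^^^^^^^^^^^^^^^^^^^^^^^^^^^^^^^^^^^^^^^^^^^^^^^^^^^^^^^^
  File "h.py", line 26, in <genexpr>
    def cost(v): return sum(np.abs(render(n,f(*(v*st)))-m).sum()/m.sum() for n,m in masks.items())
                                   ~~~~~~^^^^^^^^^^^^^^
  File "h.py", line 11, in render
    h=cv2.convexHull(np.round(((proj(n,P))*256)).astype(np.int32))
                                ~~~~^^^^^
  File "h.py", line 5, in proj
    c=camera_model(n);p=np.asarray(P,float)@c["R"].T+c["t"]
ValueError: time passes only in moves, steps and waits
```

```bash
sed -i 's/^def proj/from functools import lru_cache\n_cm=camera_model\ncamera_model=lru_cache(None)(_cm)\ndef proj/' h.py
python3 - <<'E'
from h import *
A={"flap_wheel":(561.3,79),"hole_saw":(555.8,151.6),"cup_brush":(545,233.6),"sanding_drum":(541.5,315.2)}
rk=(522.8,-194.1,.033)
for n,(x0,y0,x1,y1,f) in {"top":(195,155,465,215,2.9),"side":(110,155,440,330,2.4)}.items():
    im=cv2.imread(f"pics/{n}0.png")[y0:y1,x0:x1];F=4
    im=cv2.resize(im,None,fx=F,fy=F,interpolation=cv2.INTER_CUBIC)
    T=lambda P:np.round((proj(n,P)-[x0,y0]+.5)*F).astype(int)
    for k,(x,y) in A.items():
        for P in att(k,x,y,16): cv2.polylines(im,[cv2.convexHull(T(P))],True,(0,255,255),1)
    for P in [box(*rk,0,c,76,76,28,28) for c in(-120,-40,40,120)]+rackp(*rk): cv2.polylines(im,[cv2.convexHull(T(P))],True,(0,255,0),1)
    im=im[:, :800] if False else cv2.resize(im,None,fx=f/F,fy=f/F,interpolation=cv2.INTER_AREA)
    cv2.imwrite(f"pics/{n}_ov.png",im)
print(get_obs()["time_s"])
E
```

```text
1.4
```

View pics/top_ov.png

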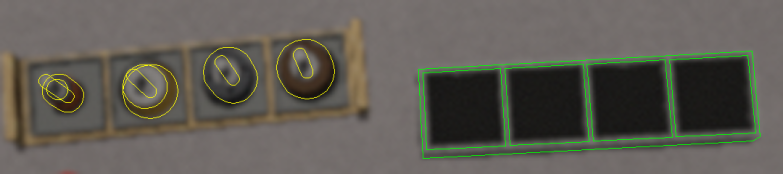

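View pics/side_ov.png

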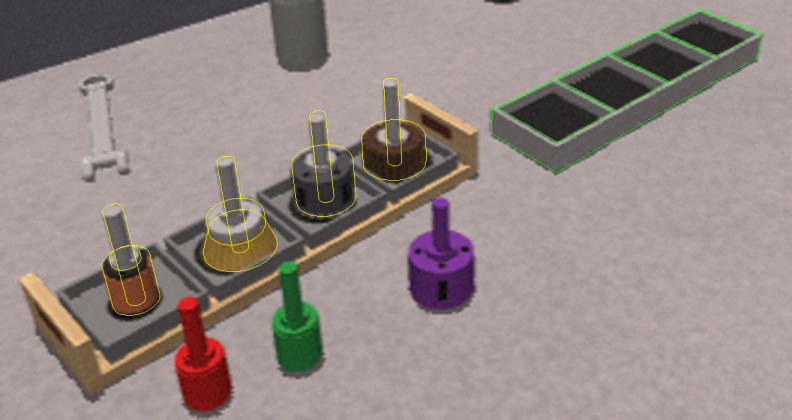

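Run:
```python
import station
print([n for n in dir(station) if not n.startswith('_')])
print(getattr(station,'pinch_z',None), getattr(station,'PINCH_Z',None))
```

```text
['IKError', 'camera_model', 'capture', 'close_job', 'get_obs', 'outline_of', 'pinch_z', 'recognise']
-18.700000000000003 None
```

>>> servo_tool(increments="50 0.03 -0.02 0 0 0 -0.12; 50 0.03 -0.02 0 0 0 -0.12; 50 0.03 -0.02 0 0 0 -0.12; 50 0.03 -0.02 0 0 0 -0.12; 50 0.03 -0.02 0 0 0 -0.12; 50 0.03 -0.02 0 0 0 -0.12; 50 0.03 -0.02 0 0 0 -0.12; 50 0.03 -0.02 0 0 0 -0.12; 50 0.03 -0.02 0 0 0 -0.085; 50 0.018 -0.02 0 0 0 0; 50 0 0 0 0 0 0; 50 0 0 0 0 0 0", grip_force=50)

```text
time_s: 2.4
ee_pos: [542.0, 315.2, 204.8]
tool_rot: [-3.141, 0.0, 0.067]
ft_force: [-1.0, 0.2, -0.0]
grip_width: 42.5
```

>>> servo_tool(increments="50 0 0 -0.02 0 0 -0.067; 50 0 0 -0.03 0 0 0; 50 0 0 -0.03 0 0 0; 50 0 0 -0.03 0 0 0; 50 0 0 -0.02 0 0 0; 50 0 0 -0.01 0 0 0; 50 0 0 0 0 0 0; 50 0 0 0 0 0 0")

```text
time_s: 3.07
ee_pos: [540.6, 317.1, 65.6]
tool_rot: [-3.141, 0.0, 0.004]
ft_force: [0.2, 1.0, 0.1]
grip_width: 42.7
```

```bash
cat > pic.py <<'E'
from h import *;import sys
im=capture("side")[:,:,::-1];x0,y0,x1,y1=map(int,sys.argv[2:6])
im=im[y0:y1,x0:x1];f=min(800/im.shape[1],600/im.shape[0],4)
cv2.imwrite(f"pics/{sys.argv[1]}.png",cv2.resize(im,None,fx=f,fy=f,interpolation=cv2.INTER_CUBIC))
o=get_obs();print(o["time_s"],o["ee_pos"],o["tool_rot"])
E
python3 pic.py s1 100 150 360 340
```

```text
3.1167 [541.61692324 317.3380384   66.67920444] [-3.14057743e+00 -1.93285761e-03  3.96658488e-03]
```

View pics/s1.png

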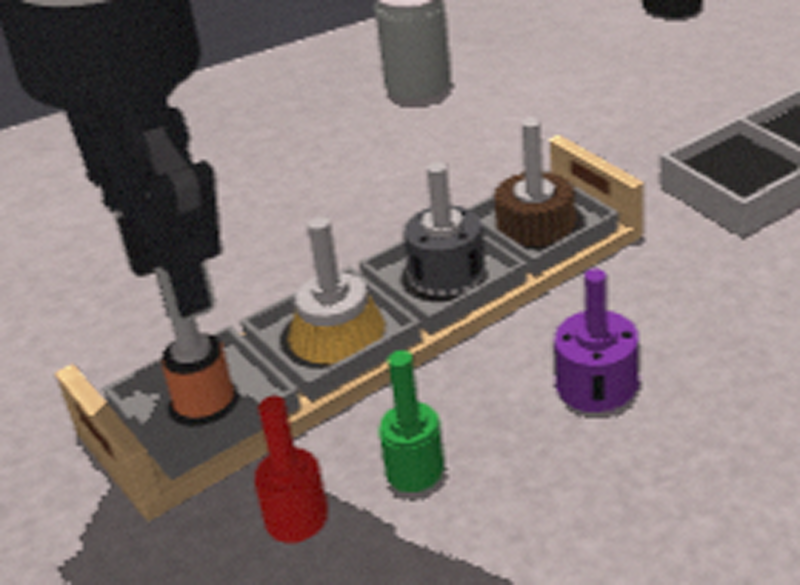

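The sanding drum's shank (about 180,300 in the crop) stands between the open fingers, with its collar clear below them. I'll close and lift.

>>> servo_tool(increments="50 0 -0.002 0 0 0 0; 0 0 0 0 0 0 0; 0 0 0 0 0 0 0; 0 0 0 0 0 0 0; 0 0 0 0 0 0 0; 0 0 0 0 0 0 0; 0 0 0 0 0 0 0; 0 0 0 0.01 0 0 0; 0 0 0 0.02 0 0 0; 0 0 0 0.03 0 0 0; 0 0 0 0.03 0 0 0; 0 0 0 0.03 0 0 0")

```text
time_s: 4.12
ee_pos: [540.4, 313.9, 186.2]
tool_rot: [3.141, 0.001, 0.003]
ft_force: [0.7, -0.5, -0.3]
grip_width: 7.5
```

```bash
python3 pic.py s2 100 100 360 340
```

```text
4.1667 [543.44649092 315.31756433 193.45961931] [-3.13808329e+00 -8.17581896e-03  2.91157052e-03]
```

View pics/s2.png

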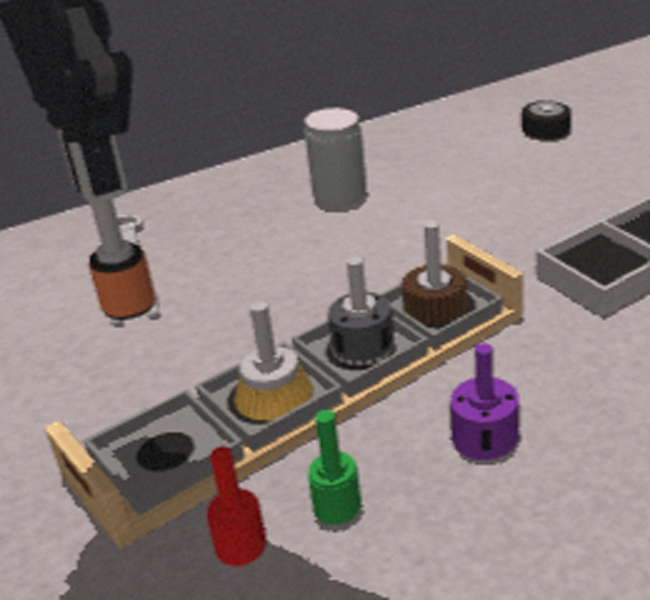

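>>> servo_tool(increments="0 0 -0.005 0 0 0 0; 0 0 -0.012 0 0 0 0; 0 -0.001 -0.02 0 0 0 0; 0 -0.001 -0.03 0 0 0 0; 0 -0.001 -0.035 0 0 0 0; 0 -0.001 -0.035 0 0 0 0; 0 -0.001 -0.035 0 0 0 0; 0 -0.001 -0.035 0 0 0 0; 0 -0.001 -0.035 0 0 0 0; 0 -0.001 -0.035 0 0 0 0; 0 -0.001 -0.035 0 0 0 0; 0 -0.001 -0.035 0 0 0 0", grip_force=80)

```text
time_s: 5.17
ee_pos: [528.5, -34.9, 183.1]
tool_rot: [-3.141, 0.004, 0.002]
ft_force: [0.3, 0.2, -1.0]
grip_width: 5.0
```

>>> servo_tool(increments="0 -0.001 -0.035 0 0 0 0; 0 -0.001 -0.035 0 0 0 0; 0 -0.001 -0.035 0 0 0 0; 0 -0.001 -0.035 0 0 0 0; 0 -0.001 -0.035 0 0 0 0; 0 -0.001 -0.03 0 0 0 0; 0 0 -0.025 0 0 0 0; 0 0 -0.02 0 0 0 0; 0 0 -0.015 0 0 0 0; 0 0 -0.01 0 0 0 0; 0 0 0 0 0 0 0; 0 0 0 0 0 0 0")

```text
time_s: 6.17
ee_pos: [524.5, -307.1, 184.4]
tool_rot: [-3.14, 0.001, 0.003]
ft_force: [-0.9, 0.4, -0.7]
grip_width: 4.9
```

```bash
python3 pic.py s3 280 60 480 260
```

```text
6.2167 [ 524.78547289 -306.57016812  184.67548525] [-3.14025963e+00  7.46079228e-04  3.67130872e-03]
```

View pics/s3.png

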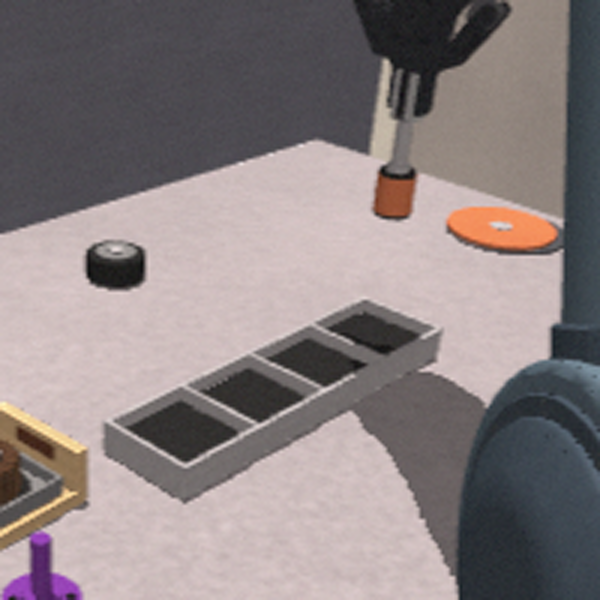

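```bash
cat > ov.py <<'E'
from h import *;import sys
# ov name key x y z x0 y0 x1 y1
k=sys.argv[2];x,y,z=map(float,sys.argv[3:6]);x0,y0,x1,y1=map(int,sys.argv[6:10])
im=capture("side")[:,:,::-1][y0:y1,x0:x1];F=min(800/im.shape[1],600/im.shape[0],6)
im=cv2.resize(im,None,fx=F,fy=F,interpolation=cv2.INTER_CUBIC)
for P in att(k,x,y,z): cv2.polylines(im,[cv2.convexHull(np.round((proj("side",P)-[x0,y0]+.5)*F).astype(int))],True,(0,255,255),1)
cv2.imwrite(f"pics/{sys.argv[1]}.png",im)
o=get_obs();print(o["time_s"],o["ee_pos"])
E
python3 ov.py s4 sanding_drum 524.7 -307 135.5 380 60 480 160
```

```text
6.2667 [ 524.98668816 -306.35562503  184.95339178]
```

View pics/s4.png

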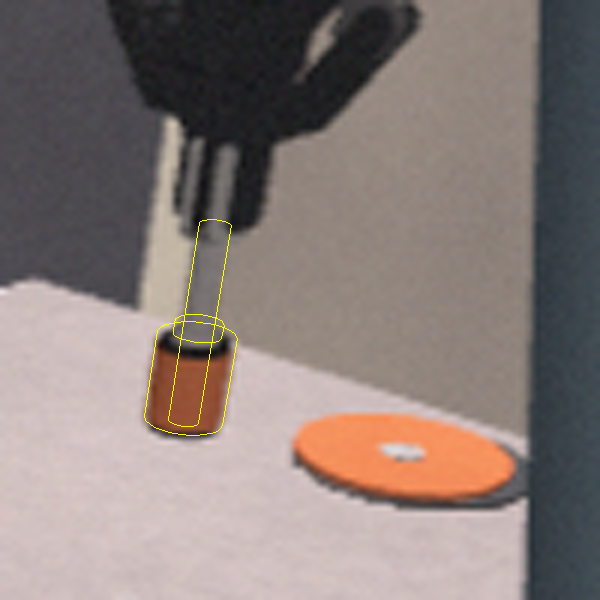

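Run:
```python
from h import *
im=capture("side")[:,:,::-1]
cv2.imwrite("pics/s5full.png",im)
x0,y0,x1,y1=395,60,435,140
F=7.5
a=cv2.resize(im[y0:y1,x0:x1],None,fx=F,fy=F,interpolation=cv2.INTER_NEAREST)
for z in (185,204,239,135.5):
    p=tuple(np.round((proj("side",[[524.7,-307,z]])[0]-[x0,y0]+.5)*F).astype(int));print(z,p);cv2.circle(a,p,3,(0,255,0),-1)
cv2.imwrite("pics/s5.png",a)
im=cv2.imread("pics/s1.png");f=800/260
p=tuple(np.round((proj("side",[[541.5,317,66]])[0]-[100,150]+.5)*f).astype(int));print(p);cv2.circle(im,p,3,(0,255,0),-1)
p=tuple(np.round((proj("side",[[520.5,317,66]])[0]-[100,150]+.5)*f).astype(int));print(p);cv2.circle(im,p,3,(0,0,255),-1)
cv2.imwrite("pics/s1b.png",im[150:500,:400])
```

```text
185 (np.int64(141), np.int64(376))
204 (np.int64(150), np.int64(317))
239 (np.int64(169), np.int64(203))
135.5 (np.int64(116), np.int64(525))
(np.int64(183), np.int64(330))
(np.int64(200), np.int64(351))
```

View pics/s5.png

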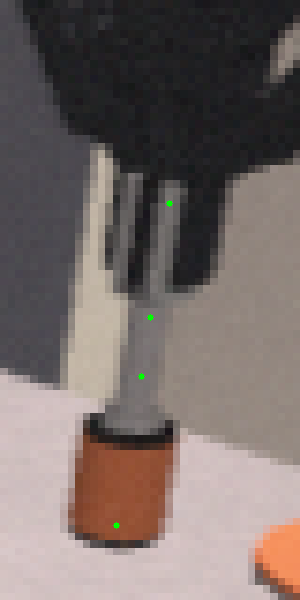

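View pics/s1b.png

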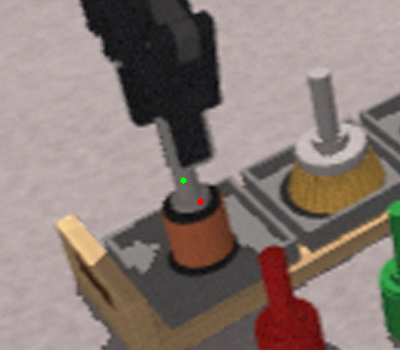

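>>> servo_tool(increments="0 0.002 -0.007 0 0 0 0; 0 0 0 -0.01 0 0 0; 0 0 0 -0.02 0 0 0; 0 0 0 -0.02 0 0 0; 0 0 0 -0.02 0 0 0; 0 0 0 -0.02 0 0 0; 0 0 0 -0.01 0 0 0; 0 0 0 -0.008 0 0 0; 0 0 0 -0.005 0 0 0; 0 0 0 0 0 0 0; 0 0 0 0 0 0 0")

```text
time_s: 7.23
ee_pos: [527.6, -315.0, 72.8]
tool_rot: [3.141, -0.001, 0.003]
ft_force: [0.7, -0.0, -1.0]
grip_width: 4.9
```

```bash
python3 ov.py s6 sanding_drum 526.8 -314 16 370 110 470 210; python3 -c "
from station import *
o=get_obs();print(o['ft_force'],o['ee_pos'])"
```

```text
7.2833 [ 527.88839228 -315.20404679   73.20109242]
[ 0.66327997  0.14519799 -1.43393396] [ 527.88839228 -315.20404679   73.20109242]
```

View pics/s6.png

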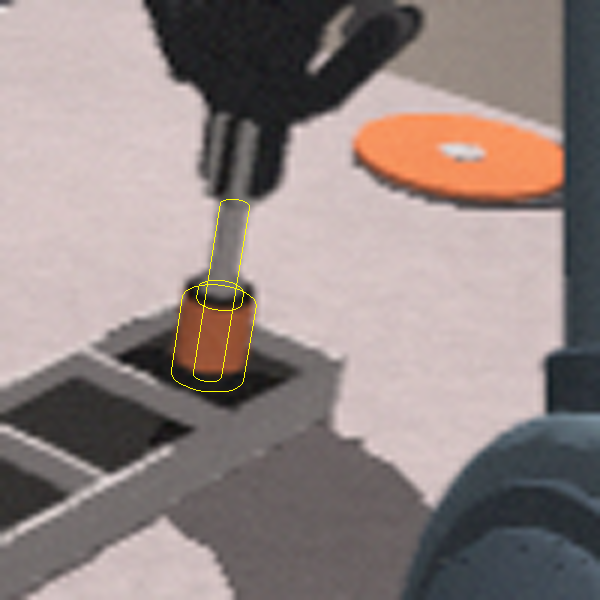

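>>> servo_tool(increments="0 -0.001 0.001 -0.003 0 0 0; 0 0 0 -0.002 0 0 0; 0 0 0 0 0 0 0; 0 0 0 0 0 0 0")

```text
time_s: 7.62
ee_pos: [526.1, -313.7, 67.2]
tool_rot: [3.142, -0.0, 0.003]
ft_force: [-0.4, -0.5, -0.2]
grip_width: 4.7
```

>>> servo_tool(increments="0 0 0 -0.0015 0 0 0; 0 0 0 0 0 0 0; 0 0 0 0 0 0 0")

```text
time_s: 7.87
ee_pos: [526.5, -314.1, 66.5]
tool_rot: [3.141, -0.001, 0.003]
ft_force: [-1.5, 0.5, 4.9]
grip_width: 4.9
```

>>> servo_tool(increments="0 0 0 -0.001 0 0 0; 0 0 0 0 0 0 0; 0 0 0 0 0 0 0")

```text
time_s: 8.12
ee_pos: [527.0, -314.5, 66.5]
tool_rot: [3.139, -0.002, 0.003]
ft_force: [-1.8, 0.2, 9.8]
grip_width: 5.0
```

Contact with the floor at z≈66.5 (force +9.8 N). I'll release, then rise.

>>> servo_tool(increments="15 0 0 0 0 0 0; 30 0 0 0 0 0 0; 50 0 0 0 0 0 0; 50 0 0 0 0 0 0; 50 0 0 0.01 0 0 0; 50 0 0 0.02 0 0 0; 50 0 0 0.03 0 0 0; 50 0 0 0.03 0 0 0; 50 0 0 0.03 0 0 0; 50 0 0 0 0 0 0")

```text
time_s: 8.95
ee_pos: [529.1, -315.9, 192.3]
tool_rot: [3.135, -0.009, 0.003]
ft_force: [0.6, -0.4, 0.2]
grip_width: 42.7
```

```bash
python3 ov.py s7 sanding_drum 526.8 -314 16 300 60 460 220
```

```text
9.0 [ 528.48727317 -315.34505593  189.3995614 ]
```

View pics/s7.png

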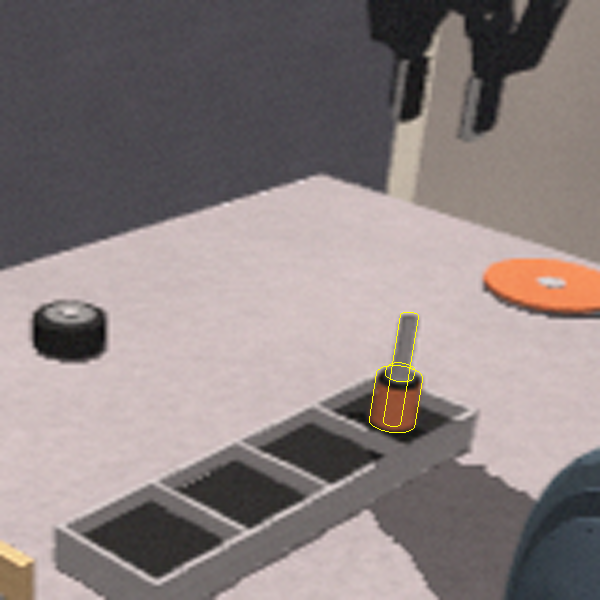

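>>> servo_tool(increments="50 0 0.01 0 0 0 0; 50 0.001 0.02 0 0 0 0; 50 0.001 0.03 0 0 0 0; 50 0.001 0.035 0 0 0 0; 50 0.001 0.035 0 0 0 0; 50 0.001 0.035 0 0 0 0; 50 0.001 0.035 0 0 0 0; 50 0.001 0.035 0 0 0 0; 50 0.001 0.035 0 0 0 0; 50 0.001 0.035 0 0 0 0; 50 0.001 0.035 0 0 0 0; 50 0.001 0.035 0 0 0 0")

```text
time_s: 10.0
ee_pos: [534.9, 63.7, 182.9]
tool_rot: [-3.141, 0.004, 0.003]
ft_force: [-0.4, -0.3, -1.0]
grip_width: 42.5
```

>>> servo_tool(increments="50 0.001 0.035 0 0 0 0; 50 0.001 0.035 0 0 0 0; 50 0.001 0.035 0 0 0 0; 50 0.001 0.035 0 0 0 0; 50 0.001 0.02 0 0 0 0; 50 0.001 0.01 0 0 0 0; 50 0.001 0.003 -0.01 0 0 0; 50 0 0 -0.02 0 0 0; 50 0 0 -0.02 0 0 0; 50 0 0 -0.01 0 0 0; 50 0 0 0 0 0 0; 50 0 0 0 0 0 0")

```text
time_s: 11.0
ee_pos: [543.1, 233.0, 123.7]
tool_rot: [3.141, 0.003, 0.002]
ft_force: [-0.4, 0.0, 0.3]
grip_width: 42.9
```

Down to TCP 56 over the cup brush (expected 545, 233.6).

>>> servo_tool(increments="50 0.002 0.001 -0.01 0 0 0; 50 0 0 -0.02 0 0 0; 50 0 0 -0.02 0 0 0; 50 0 0 -0.01 0 0 0; 50 0 0 -0.008 0 0 0; 50 0 0 0 0 0 0; 50 0 0 0 0 0 0")

```text
time_s: 11.58
ee_pos: [546.4, 235.4, 57.0]
tool_rot: [-3.142, -0.0, 0.003]
ft_force: [0.5, 0.1, -0.0]
grip_width: 42.4
```

```bash
python3 pic.py s8 140 130 300 290
```

```text
11.6333 [546.91222887 235.5540708   57.56487619] [-3.14115513e+00 -1.55744279e-03  2.93457499e-03]
```

View pics/s8.png

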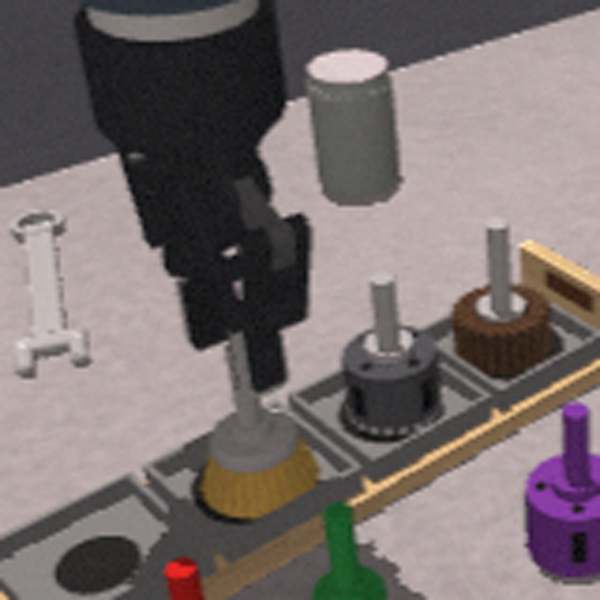

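>>> servo_tool(increments="50 -0.001 -0.002 -0.004 0 0 0; 0 0 0 0 0 0 0; 0 0 0 0 0 0 0; 0 0 0 0 0 0 0; 0 0 0 0 0 0 0; 0 0 0 0 0 0 0; 0 0 0 0 0 0 0; 0 0 0 0.01 0 0 0; 0 0 0 0.02 0 0 0; 0 0 0 0.03 0 0 0; 0 0 0 0.03 0 0 0; 0 0 0 0.03 0 0 0", grip_force=80)

```text
time_s: 12.63
ee_pos: [544.0, 233.1, 173.4]
tool_rot: [3.141, 0.002, 0.003]
ft_force: [0.5, -0.9, -2.8]
grip_width: 8.4
```

```bash
python3 ov.py s9 cup_brush 545 233.6 136 140 80 300 240
```

```text
12.6833 [547.48919782 234.21250277 180.56992236]
```

View pics/s9.png

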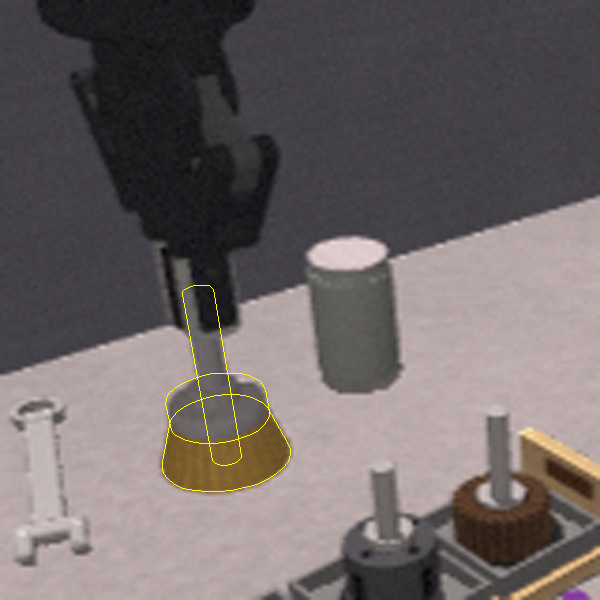

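>>> servo_tool(increments="0 0 -0.005 0 0 0 0; 0 -0.001 -0.012 0 0 0 0; 0 -0.001 -0.02 0 0 0 0; 0 -0.001 -0.03 0 0 0 0; 0 -0.002 -0.035 0 0 0 0; 0 -0.002 -0.035 0 0 0 0; 0 -0.002 -0.035 0 0 0 0; 0 -0.002 -0.035 0 0 0 0; 0 -0.002 -0.035 0 0 0 0; 0 -0.002 -0.035 0 0 0 0; 0 -0.002 -0.035 0 0 0 0; 0 -0.002 -0.035 0 0 0 0")

```text
time_s: 13.68
ee_pos: [523.2, -115.5, 170.3]
tool_rot: [-3.14, 0.005, 0.002]
ft_force: [0.8, -1.4, -1.9]
grip_width: 8.5
```

>>> servo_tool(increments="0 -0.001 -0.035 0 0 0 0; 0 -0.001 -0.03 0 0 0 0; 0 0 -0.025 0 0 0 0; 0 0 -0.015 0 0 0 0; 0 0 -0.01 0 0 0 0; 0 0 -0.005 0 0 0 0; 0 0 0 0 0 0 0; 0 0 0 0 0 0 0; 0 0 0 0 0 0 0")

```text
time_s: 14.43
ee_pos: [524.1, -232.2, 172.5]
tool_rot: [-3.141, 0.0, 0.005]
ft_force: [0.7, -0.4, -2.6]
grip_width: 8.1
```

>>> servo_tool(increments="0 0 -0.002 -0.01 0 0 0; 0 0 0 -0.02 0 0 0; 0 0 0 -0.02 0 0 0; 0 0 0 -0.02 0 0 0; 0 0 0 -0.02 0 0 0; 0 0 0 -0.012 0 0 0; 0 0 0 -0.007 0 0 0; 0 0 0 -0.003 0 0 0; 0 0 0 0 0 0 0; 0 0 0 0 0 0 0")

```text
time_s: 15.27
ee_pos: [524.7, -235.7, 61.3]
tool_rot: [3.141, -0.001, 0.003]
ft_force: [1.1, -0.2, -1.3]
grip_width: 8.6
```

```bash
python3 ov.py s10 cup_brush 524.1 -234.1 16 330 80 460 210
```

```text
15.3167 [ 524.95262199 -235.98804828   61.63616422]
```

View pics/s10.png

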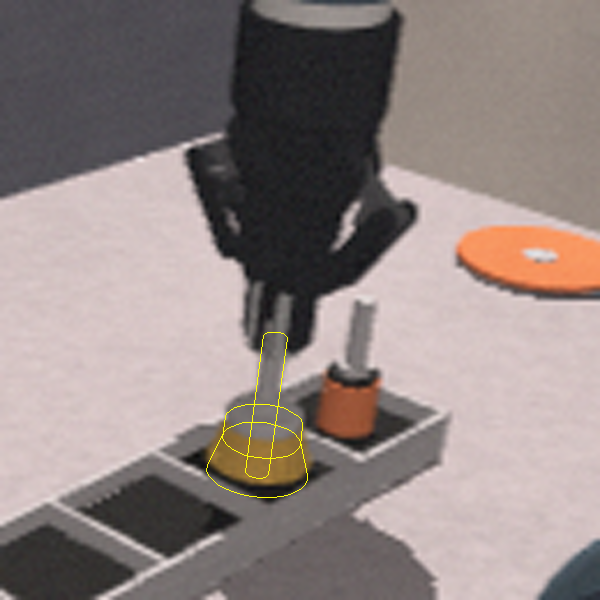

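>>> servo_tool(increments="0 0 0.001 -0.003 0 0 0; 0 0 0 -0.002 0 0 0; 0 0 0 -0.001 0 0 0; 0 0 0 0 0 0 0; 0 0 0 0 0 0 0")

```text
time_s: 15.73
ee_pos: [524.1, -234.7, 54.6]
tool_rot: [-3.142, -0.0, 0.003]
ft_force: [-0.7, 0.5, -1.8]
grip_width: 8.7
```

>>> servo_tool(increments="0 0 0 -0.001 0 0 0; 0 0 0 0 0 0 0; 0 0 0 0 0 0 0")

```text
time_s: 15.98
ee_pos: [524.1, -234.7, 53.6]
tool_rot: [-3.142, -0.0, 0.003]
ft_force: [-1.4, 0.4, -3.3]
grip_width: 8.2
```

>>> servo_tool(increments="0 0 0 -0.001 0 0 0; 0 0 0 0 0 0 0; 0 0 0 0 0 0 0")

```text
time_s: 16.23
ee_pos: [524.2, -234.8, 53.3]
tool_rot: [3.141, -0.0, 0.003]
ft_force: [-2.2, 1.8, 5.0]
grip_width: 8.6
```

>>> servo_tool(increments="15 0 0 0 0 0 0; 30 0 0 0 0 0 0; 50 0 0 0 0 0 0; 50 0 0 0 0 0 0; 50 0 0 0.01 0 0 0; 50 0 0 0.02 0 0 0; 50 0 0 0.03 0 0 0; 50 0 0 0.03 0 0 0; 50 0 0 0.03 0 0 0; 50 0 0 0 0 0 0")

```text
time_s: 17.07
ee_pos: [527.6, -236.7, 180.1]
tool_rot: [3.136, -0.01, 0.003]
ft_force: [1.8, 0.2, 0.9]
grip_width: 42.5
```

>>> servo_tool(increments="50 0.001 0.01 0 0 0 0; 50 0.003 0.025 0 0 0 0; 50 0.003 0.035 0 0 0 0; 50 0.003 0.035 0 0 0 0; 50 0.003 0.035 0 0 0 0; 50 0.003 0.035 0 0 0 0; 50 0.003 0.035 0 0 0 0; 50 0.003 0.035 0 0 0 0; 50 0.003 0.035 0 0 0 0; 50 0.003 0.035 0 0 0 0; 50 0.003 0.035 0 0 0 0; 50 0 0.02 0 0 0 0")

```text
time_s: 18.07
ee_pos: [553.6, 139.4, 171.2]
tool_rot: [-3.14, 0.002, 0.006]
ft_force: [0.1, -0.2, -0.4]
grip_width: 42.8
```

```bash
python3 ov.py s11 cup_brush 524.1 -234.1 16 330 80 460 210
```

```text
18.1167 [553.32154046 141.82530913 171.16438376]
```

View pics/s11.png

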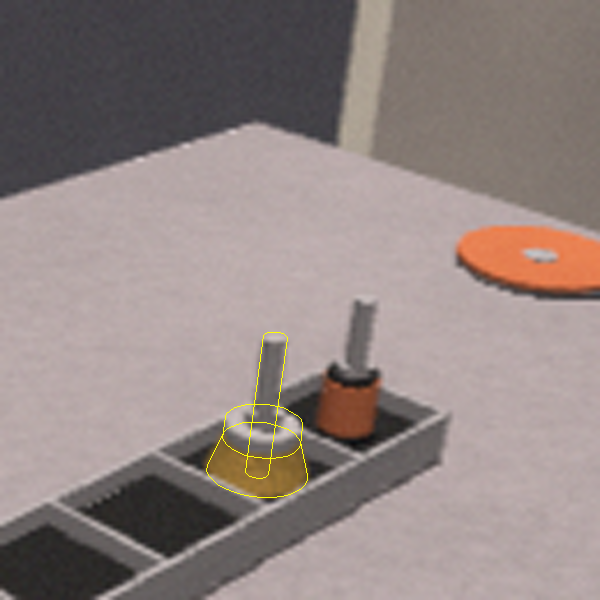

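Both stand upright in place. On to the hole saw at (555.8, 151.6).

>>> servo_tool(increments="50 0.002 0.01 0 0 0 0; 50 0 0.005 -0.01 0 0 0; 50 0 0 -0.02 0 0 0; 50 0 0 -0.02 0 0 0; 50 0 0 0 0 0 0; 50 0 0 0 0 0 0")

```text
time_s: 18.62
ee_pos: [555.2, 149.4, 120.8]
tool_rot: [3.141, 0.004, 0.002]
ft_force: [-0.4, -0.2, 0.8]
grip_width: 42.5
```

>>> servo_tool(increments="50 0 0.001 -0.01 0 0 0; 50 0 0 -0.02 0 0 0; 50 0 0 -0.02 0 0 0; 50 0 0 -0.01 0 0 0; 50 0 0 -0.003 0 0 0; 50 0 0 0 0 0 0; 50 0 0 0 0 0 0")

```text
time_s: 19.2
ee_pos: [557.9, 151.3, 60.6]
tool_rot: [-3.141, -0.002, 0.003]
ft_force: [0.2, -0.2, 0.2]
grip_width: 42.6
```

```bash
python3 pic.py s12 170 100 330 260
```

```text
19.25 [558.22856922 151.44522356  60.88667741] [-3.14128135e+00 -2.25377873e-03  2.88603393e-03]
```

View pics/s12.png

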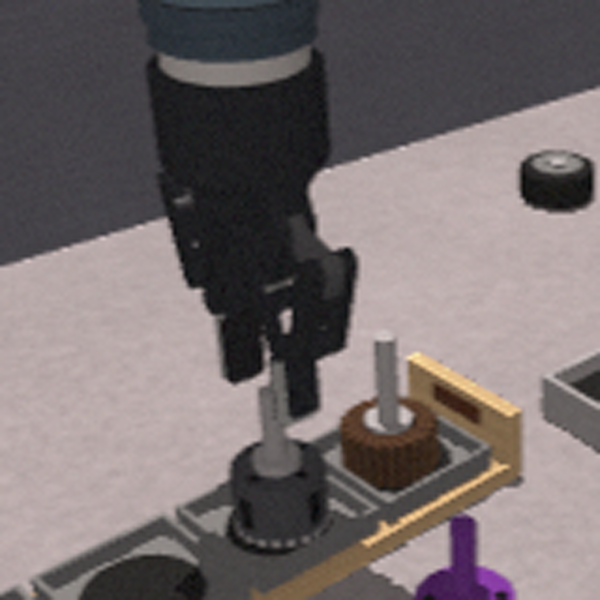

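>>> servo_tool(increments="50 -0.002 0 -0.005 0 0 0; 50 0 0 -0.003 0 0 0; 0 0 0 0 0 0 0; 0 0 0 0 0 0 0; 0 0 0 0 0 0 0; 0 0 0 0 0 0 0; 0 0 0 0 0 0 0; 0 0 0 0.005 0 0 0; 0 0 0 0.015 0 0 0; 0 0 0 0 0 0 0")

```text
time_s: 20.08
ee_pos: [556.6, 151.6, 73.8]
tool_rot: [-3.141, -0.003, 0.003]
ft_force: [0.4, 0.1, -2.0]
grip_width: 8.5
```

```bash
python3 ov.py s13 hole_saw 555.8 151.6 36 170 100 330 260
```

```text
20.1333 [556.67051264 151.56201803  72.99358425]
```

View pics/s13.png

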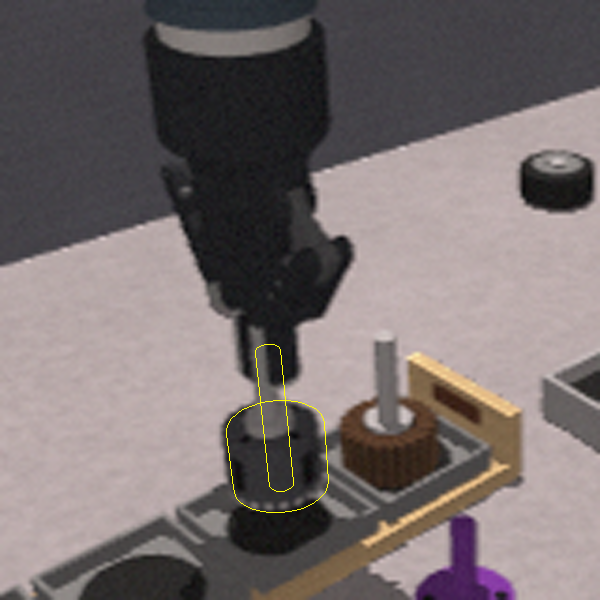

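>>> servo_tool(increments="0 0 0 0.01 0 0 0; 0 0 0 0.025 0 0 0; 0 0 0 0.03 0 0 0; 0 0 0 0.025 0 0 0; 0 0 -0.005 0.01 0 0 0; 0 -0.002 -0.012 0 0 0 0; 0 -0.002 -0.02 0 0 0 0; 0 -0.003 -0.03 0 0 0 0; 0 -0.004 -0.035 0 0 0 0; 0 -0.004 -0.035 0 0 0 0; 0 -0.004 -0.035 0 0 0 0; 0 -0.004 -0.035 0 0 0 0")

```text
time_s: 21.13
ee_pos: [529.8, -57.8, 169.3]
tool_rot: [-3.141, 0.004, 0.003]
ft_force: [-0.4, 0.3, -2.4]
grip_width: 8.5
```

>>> servo_tool(increments="0 -0.004 -0.03 0 0 0 0; 0 -0.004 -0.025 0 0 0 0; 0 -0.002 -0.02 0 0 0 0; 0 -0.002 -0.012 0 0 0 0; 0 0 -0.008 0 0 0 0; 0 0 -0.003 0 0 0 0; 0 0 0 0 0 0 0; 0 0 0 0 0 0 0; 0 0 0 0 0 0 0")

```text
time_s: 21.88
ee_pos: [520.2, -152.6, 171.5]
tool_rot: [-3.141, 0.0, 0.005]
ft_force: [0.3, -0.5, -3.0]
grip_width: 9.0
```

>>> servo_tool(increments="0 0.001 -0.002 -0.01 0 0 0; 0 0 0 -0.02 0 0 0; 0 0 0 -0.02 0 0 0; 0 0 0 -0.02 0 0 0; 0 0 0 -0.02 0 0 0; 0 0 0 -0.012 0 0 0; 0 0 0 -0.006 0 0 0; 0 0 0 -0.003 0 0 0; 0 0 0 0 0 0 0; 0 0 0 0 0 0 0")

```text
time_s: 22.72
ee_pos: [521.8, -155.7, 61.2]
tool_rot: [3.141, -0.001, 0.003]
ft_force: [-0.8, -0.4, -1.6]
grip_width: 9.2
```

```bash
python3 ov.py s14 hole_saw 521.5 -154.1 16 310 80 460 230
```

```text
22.7667 [ 522.05579038 -155.92100821   61.58336678]
```

View pics/s14.png

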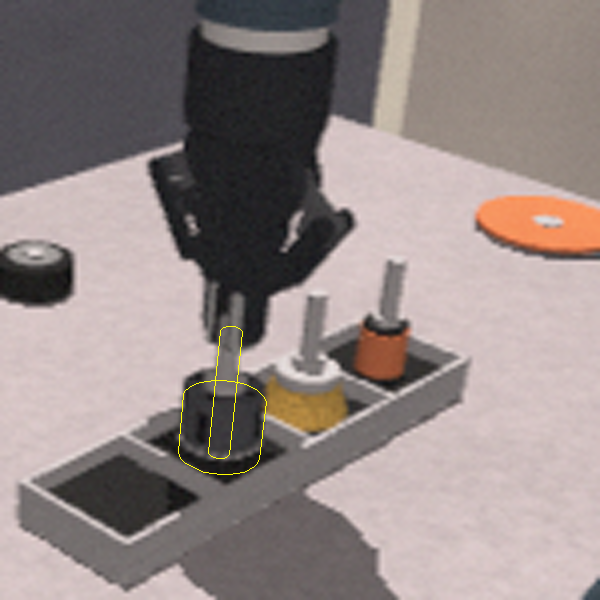

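>>> servo_tool(increments="0 0 0.001 -0.003 0 0 0; 0 0 0 -0.002 0 0 0; 0 0 0 -0.001 0 0 0; 0 0 0 0 0 0 0; 0 0 0 0 0 0 0")

```text
time_s: 23.18
ee_pos: [521.1, -154.7, 54.6]
tool_rot: [-3.142, -0.0, 0.003]
ft_force: [0.4, 0.3, -2.5]
grip_width: 8.6
```

>>> servo_tool(increments="0 0 0 -0.001 0 0 0; 0 0 0 0 0 0 0; 0 0 0 0 0 0 0")

```text
time_s: 23.43
ee_pos: [521.1, -154.7, 53.6]
tool_rot: [-3.142, -0.0, 0.003]
ft_force: [1.1, -0.2, -2.1]
grip_width: 8.5
```

>>> servo_tool(increments="0 0 0 -0.001 0 0 0; 0 0 0 0 0 0 0; 0 0 0 0 0 0 0")

```text
time_s: 23.68
ee_pos: [521.0, -154.7, 52.6]
tool_rot: [-3.142, 0.0, 0.003]
ft_force: [0.5, 1.2, -3.1]
grip_width: 8.5
```

>>> servo_tool(increments="0 0 0 -0.001 0 0 0; 0 0 0 0 0 0 0; 0 0 0 0 0 0 0")

```text
time_s: 23.93
ee_pos: [521.3, -154.7, 51.7]
tool_rot: [3.141, -0.0, 0.003]
ft_force: [-0.3, -0.5, -2.0]
grip_width: 8.8
```

>>> servo_tool(increments="0 0 0 -0.001 0 0 0; 0 0 0 0 0 0 0; 0 0 0 0 0 0 0")

```text
time_s: 24.18
ee_pos: [521.3, -154.9, 51.6]
tool_rot: [3.141, -0.001, 0.003]
ft_force: [-2.4, -0.2, 4.9]
grip_width: 8.7
```

>>> servo_tool(increments="15 0 0 0 0 0 0; 30 0 0 0 0 0 0; 50 0 0 0 0 0 0; 50 0 0 0 0 0 0; 50 0 0 0.01 0 0 0; 50 0 0 0.02 0 0 0; 50 0 0 0.03 0 0 0; 50 0 0 0.03 0 0 0; 50 0 0 0.03 0 0 0; 50 0 0 0 0 0 0")

```text
time_s: 25.02
ee_pos: [524.9, -156.2, 177.8]
tool_rot: [3.137, -0.01, 0.003]
ft_force: [1.8, -0.9, -0.3]
grip_width: 43.1
```

>>> servo_tool(increments="50 0.001 0.01 0 0 0 0; 50 0.004 0.025 0 0 0 0; 50 0.006 0.035 0 0 0 0; 50 0.006 0.035 0 0 0 0; 50 0.006 0.035 0 0 0 0; 50 0.006 0.035 0 0 0 0; 50 0.006 0.03 0 0 0 0; 50 0.004 0.02 0 0 0 0; 50 0 0.006 0 0 0 0; 50 0 0.002 0 0 0 0; 50 0 0 -0.02 0 0 0; 50 0 0 -0.02 0 0 0")

```text
time_s: 26.02
ee_pos: [560.8, 77.8, 130.9]
tool_rot: [3.141, -0.002, 0.002]
ft_force: [0.6, 0.4, 0.1]
grip_width: 42.8
```

```bash
python3 ov.py s15 hole_saw 521.5 -154.1 16 310 80 460 230
```

```text
26.0667 [557.26343125  77.39178576 125.78302788]
```

View pics/s15.png

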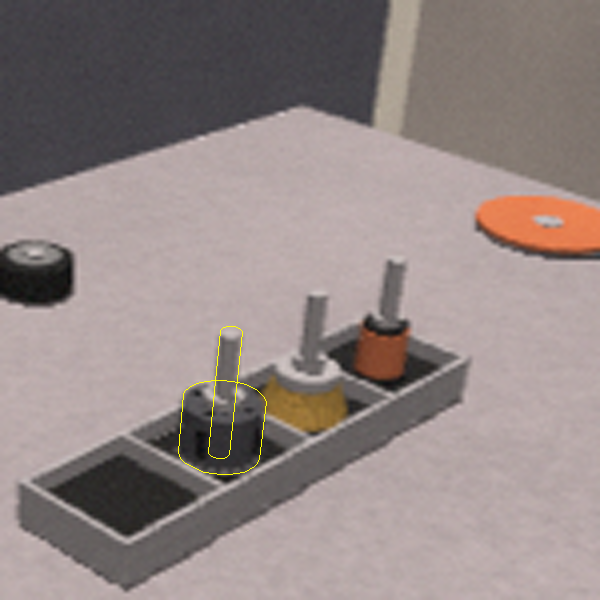

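Three stand upright in place. Now the flap wheel at (561.5, 79).

>>> servo_tool(increments="50 0.001 0.001 0 0 0 0; 50 0 0 0 0 0 0; 50 0 0 0 0 0 0")

```text
time_s: 26.32
ee_pos: [561.7, 78.8, 131.7]
tool_rot: [3.141, -0.001, 0.002]
ft_force: [-0.4, 0.5, 0.4]
grip_width: 42.6
```

>>> servo_tool(increments="50 0 0 -0.01 0 0 0; 50 0 0 -0.02 0 0 0; 50 0 0 -0.02 0 0 0; 50 0 0 -0.015 0 0 0; 50 0 0 -0.008 0 0 0; 50 -0.001 0 -0.004 0 0 0; 50 0 0 0 0 0 0; 50 0 0 0 0 0 0")

```text
time_s: 26.98
ee_pos: [560.6, 79.3, 54.3]
tool_rot: [-3.142, -0.001, 0.003]
ft_force: [0.4, 0.5, 0.1]
grip_width: 42.4
```

```bash
python3 pic.py s16 190 90 350 250
```

```text
27.0333 [561.02222817  79.33793476  54.65892077] [-3.14157679e+00 -1.92828962e-03  2.95278267e-03]
```

View pics/s16.png

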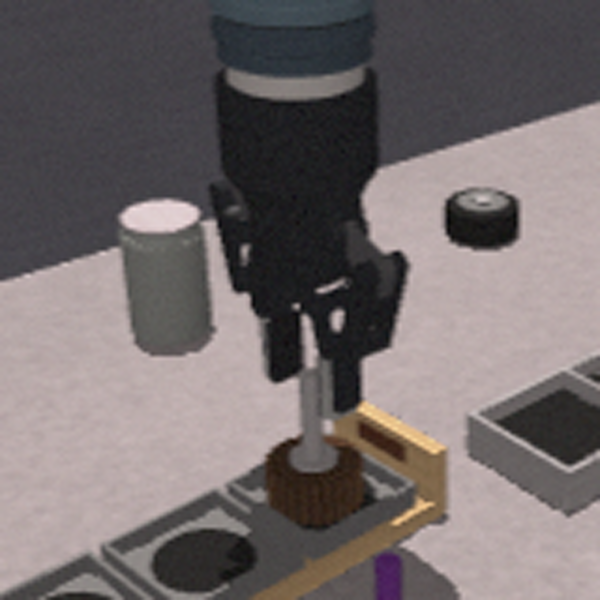

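>>> servo_tool(increments="50 0 0 -0.004 0 0 0; 0 0 0 0 0 0 0; 0 0 0 0 0 0 0; 0 0 0 0 0 0 0; 0 0 0 0 0 0 0; 0 0 0 0 0 0 0; 0 0 0 0 0 0 0; 0 0 0 0.005 0 0 0; 0 0 0 0.015 0 0 0; 0 0 0 0 0 0 0")

```text
time_s: 27.87
ee_pos: [561.1, 79.4, 71.6]
tool_rot: [-3.142, -0.002, 0.003]
ft_force: [1.0, 0.6, -0.8]
grip_width: 8.6
```

```bash
python3 ov.py s17 flap_wheel 561.5 79 36 190 90 350 250
```

```text
27.9167 [561.1821632   79.37519224  70.75318358]
```

View pics/s17.png

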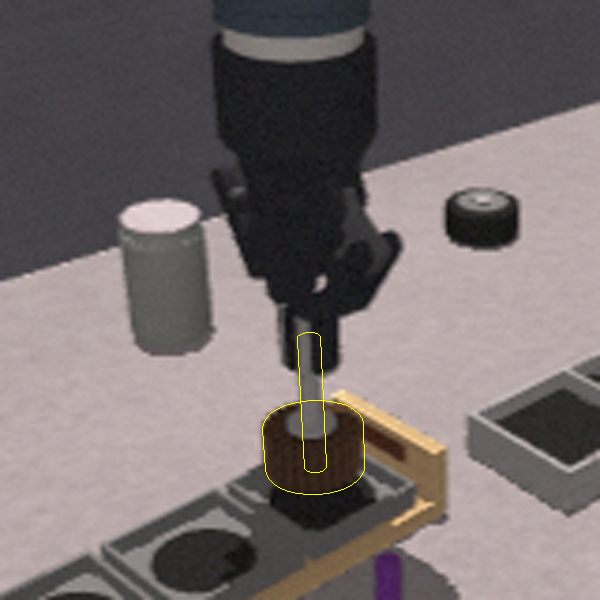

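>>> servo_tool(increments="0 0 0 0.01 0 0 0; 0 0 0 0.025 0 0 0; 0 0 0 0.03 0 0 0; 0 0 0 0.025 0 0 0; 0 0 -0.005 0.01 0 0 0; 0 -0.003 -0.012 0 0 0 0; 0 -0.006 -0.02 0 0 0 0; 0 -0.007 -0.025 0 0 0 0; 0 -0.007 -0.025 0 0 0 0; 0 -0.007 -0.025 0 0 0 0; 0 -0.006 -0.02 0 0 0 0; 0 -0.003 -0.012 0 0 0 0")

```text
time_s: 28.92
ee_pos: [518.5, -67.2, 167.5]
tool_rot: [3.141, 0.004, 0.0]
ft_force: [0.1, 0.4, -1.0]
grip_width: 8.9
```

>>> servo_tool(increments="0 -0.002 -0.006 0 0 0 0; 0 -0.001 -0.002 0 0 0 0; 0 0 0 0 0 0 0; 0 0 0 0 0 0 0; 0 0 0 0 0 0 0; 0 0 0 0 0 0 0")

```text
time_s: 29.42
ee_pos: [518.4, -71.8, 169.6]
tool_rot: [-3.141, -0.0, 0.004]
ft_force: [-0.2, 0.4, -1.0]
grip_width: 8.7
```

>>> servo_tool(increments="0 0 -0.002 -0.01 0 0 0; 0 0 0 -0.02 0 0 0; 0 0 0 -0.02 0 0 0; 0 0 0 -0.02 0 0 0; 0 0 0 -0.02 0 0 0; 0 0 0 -0.012 0 0 0; 0 0 0 -0.006 0 0 0; 0 0 0 -0.003 0 0 0; 0 0 0 0 0 0 0; 0 0 0 0 0 0 0")

```text
time_s: 30.25
ee_pos: [518.7, -74.7, 59.2]
tool_rot: [3.141, -0.001, 0.003]
ft_force: [0.3, 0.9, -1.3]
grip_width: 8.6
```

```bash
python3 ov.py s18 flap_wheel 518.8 -74.1 16 290 80 440 230
```

```text
30.3 [519.03023735 -74.86402475  59.49967652]
```

View pics/s18.png

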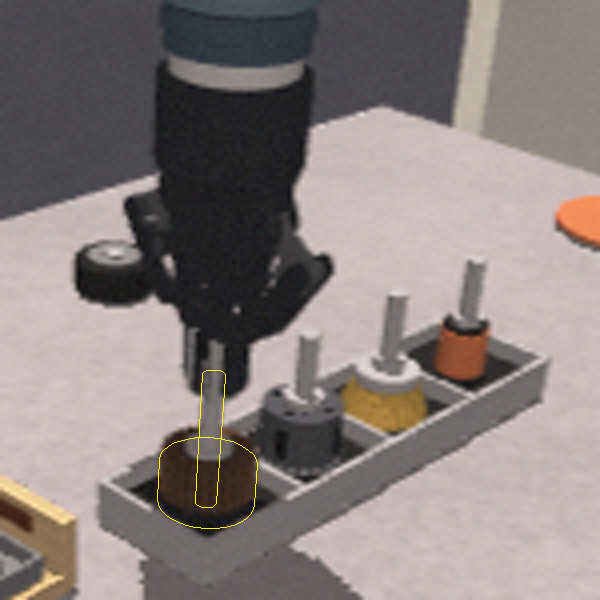

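Above the floor by several mm, well centred. Lower slowly.

>>> servo_tool(increments="0 0 0 -0.003 0 0 0; 0 0 0 -0.002 0 0 0; 0 0 0 -0.001 0 0 0; 0 0 0 0 0 0 0; 0 0 0 0 0 0 0")

```text
time_s: 30.72
ee_pos: [518.1, -74.7, 52.6]
tool_rot: [-3.142, -0.0, 0.003]
ft_force: [-0.8, -0.3, -0.7]
grip_width: 9.1
```

>>> servo_tool(increments="0 0 0 -0.001 0 0 0; 0 0 0 0 0 0 0; 0 0 0 0 0 0 0")

```text
time_s: 30.97
ee_pos: [518.1, -74.7, 51.6]
tool_rot: [3.142, 0.0, 0.003]
ft_force: [-0.7, 0.1, 0.4]
grip_width: 8.7
```

>>> servo_tool(increments="0 0 0 -0.001 0 0 0; 0 0 0 0 0 0 0; 0 0 0 0 0 0 0")

```text
time_s: 31.22
ee_pos: [518.1, -74.6, 50.6]
tool_rot: [-3.142, 0.0, 0.003]
ft_force: [-0.4, 0.2, -1.0]
grip_width: 9.1
```

>>> servo_tool(increments="0 0 0 -0.001 0 0 0; 0 0 0 0 0 0 0; 0 0 0 0 0 0 0")

```text
time_s: 31.47
ee_pos: [518.3, -74.7, 50.0]
tool_rot: [3.141, -0.001, 0.003]
ft_force: [-1.0, 0.8, 1.7]
grip_width: 8.4
```

>>> servo_tool(increments="0 0 0 -0.001 0 0 0; 0 0 0 0 0 0 0; 0 0 0 0 0 0 0")

```text
time_s: 31.72
ee_pos: [518.4, -74.8, 49.9]
tool_rot: [3.141, -0.001, 0.003]
ft_force: [-3.2, 0.5, 10.4]
grip_width: 8.9
```

>>> servo_tool(increments="15 0 0 0 0 0 0; 30 0 0 0 0 0 0; 50 0 0 0 0 0 0; 50 0 0 0 0 0 0; 50 0 0 0.01 0 0 0; 50 0 0 0.02 0 0 0; 50 0 0 0.03 0 0 0; 50 0 0 0.03 0 0 0; 50 0 0 0.03 0 0 0; 50 0 0 0.03 0 0 0; 50 -0.02 0.02 0 0 0 0; 50 -0.03 0.03 0 0 0 0")

```text
time_s: 32.72
ee_pos: [472.8, -26.9, 201.8]
tool_rot: [3.14, -0.008, -0.0]
ft_force: [0.5, 0.7, 0.2]
grip_width: 42.7
```

>>> servo_tool(increments="50 -0.03 0.03 0 0 0 0; 50 -0.02 0.03 0 0 0 0; 50 0 0.03 0 0 0 0; 50 0 0.03 0 0 0 0; 50 0 0.03 0 0 0 0; 50 0 0.03 0 0 0 0; 50 0 0.02 0 0 0 0; 50 0 0 0 0 0 0; 50 0 0 0 0 0 0; 50 0 0 0 0 0 0")

```text
time_s: 33.55
ee_pos: [419.1, 173.8, 198.9]
tool_rot: [3.141, -0.0, 0.003]
ft_force: [-0.6, 0.1, -0.1]
grip_width: 42.8
```

Run:
```python
from h import *
A={"flap_wheel":(518.8,-74.1),"hole_saw":(521.5,-154.1),"cup_brush":(524.1,-234.1),"sanding_drum":(526.8,-314.1)}
x0,y0,x1,y1=290,90,450,230;F=5
raw=capture("side")[:,:,::-1]
im=cv2.resize(raw[y0:y1,x0:x1],None,fx=F,fy=F,interpolation=cv2.INTER_CUBIC)
for k,(x,y) in A.items():
    for P in att(k,x,y,16): cv2.polylines(im,[cv2.convexHull(np.round((proj("side",P)-[x0,y0]+.5)*F).astype(int))],True,(0,255,255),1)
cv2.imwrite("pics/fin_s.png",im)
x0,y0,x1,y1=180,140,480,260
cv2.imwrite("pics/fin_t.png",cv2.resize(capture("top")[y0:y1,x0:x1,::-1],None,fx=2.66,fy=2.66,interpolation=cv2.INTER_CUBIC))
for k,(x,y) in A.items():
    q=proj("side",[[x,y,56]])[0]
    L=[r for r in outline_of("side",k) if np.hypot((r["box"][0]+r["box"][2])/2-q[0],(r["box"][1]+r["box"][3])/2-q[1])<12]
    if L: print(k,(x,y),*fit(lambda a,b:att(k,a,b,16),{"side":L[0]["region"].astype(float)},[x,y],np.ones(2)))
print(get_obs()["time_s"])
```

```text
flap_wheel (518.8, -74.1) [518.69031632 -76.35514441] 0.14901272789817682
hole_saw (521.5, -154.1) [ 521.80472636 -154.92892537] 0.19544774610875276
cup_brush (524.1, -234.1) [ 524.22939253 -236.21821412] 0.15628841925786333
sanding_drum (526.8, -314.1) [ 530.6617046  -321.00273931] 0.5609156581292803
33.85
```

View pics/fin_s.png

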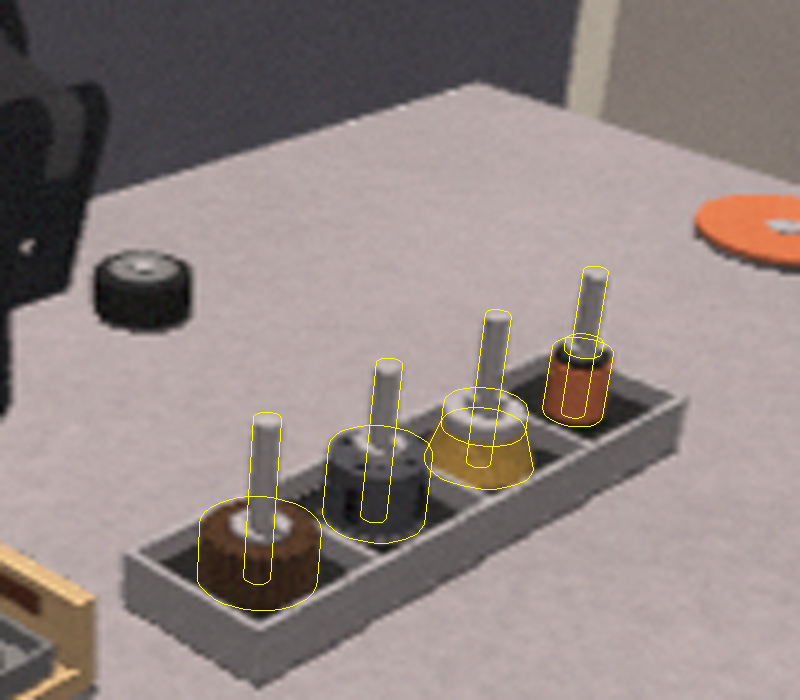

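View pics/fin_t.png

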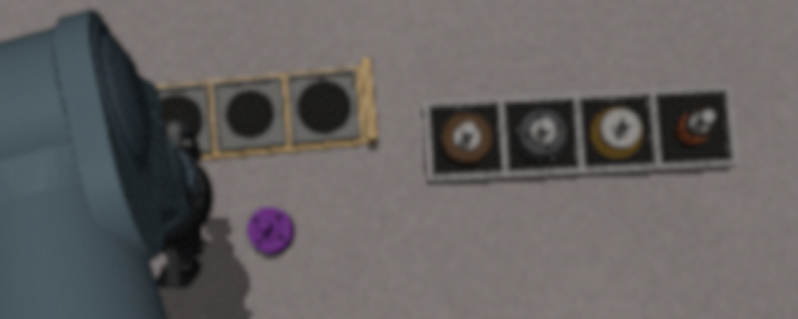

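All four stand upright and centred in their compartments, and the arm is clear. The poor sanding-drum fit (residual 0.56) comes from a bad mask. The overlay and the top view both show the drum in place.

```bash
python3 -c "
from station import *
print(close_job())"
```

```text
the job is handed in; nothing more can be done
None
```

All four attachments are in the rack in reverse order, and I handed the job in at about 34 s of the 102 s allowed. From left to right the rack now holds flap wheel, hole saw, cup brush and sanding drum. In the carrier the order was sanding drum, cup brush, hole saw, flap wheel. I lowered each one until the wrist force showed it on the floor, about 5–10 N, before letting go.

**Final check:** the last side and top pictures show all four upright and about centred, the gripper open and the arm clear. The image fits put the flap wheel, hole saw and cup brush within about 2.5 mm of their compartment centres.

**Checks that disagreed:**
- **Sanding drum fit:** its final fit was about 8 mm off with a poor match (residual 0.56), which I put down to a bad mask. The overlay at its compartment centre matched both right after release and at the end.
- **Fingertip height:** in the pictures the fingertips looked about 25 mm higher than the reported TCP. The first grip was therefore only on the top of the shank, so I gripped the other three lower.
- **Grip width:** it read 5–9 mm on the 12 mm shanks, yet all four were held firmly.

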